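# Clear the bench: sort jars, weight and hanging holder into their trays

## Task

Clear up the lab bench: put each of the four things (the two screw-capped jars, the steel weight and the holder hanging on the small upright board) into the tray that already holds one of its own kind, standing upright on the tray's floor. The holder hangs by a keyhole: lift it until the screw head is in the wide part of the hole, then pull it straight off the board. Leave the amber bottle and the beaker where they are.

Things in the scene. Friction and masses are not known exactly. Their poses are not given: they have to be found in the camera images.
- holder: Aluminium C-shaped bracket, mm: 114 high, 56 wide (y), 60 deep (x), 0.2 kg. Origin: centre under foot (x -30 to 30); front is -x. Plate 5 thick, back at x=30, with keyhole: hole 30 wide, z 36-64, slot 11 wide above, to z 84. Grip: top bar 14 wide (y), z 94-114, x -30 to 25; pinch across y at x=0. Hangs on the board, foot 40 above bench, fronts alike; comes off along -x when raised 31 (25-36).
- tall_jar: White plastic jar with white cap, upright cylinder, diameter 36 mm, height 80 mm, about 0.1 kg. Origin: centre of its underside, z up.
- short_jar: White plastic jar with white cap, upright cylinder, diameter 44 mm, height 60 mm, about 0.1 kg. Origin: centre of its underside, z up.
- weight: Steel laboratory weight with a knob, about 0.5 kg: upright cylinder, diameter 40 mm up to height 54 mm, then a neck and a 22 mm knob up to 74 mm. Origin: centre of its underside, z up.
- tray_a: Fixed grey open tray, outside 188 (its x) by 108 (its y) by 22 mm high, walls and floor 4 mm. Origin: centre of the underside. A jar (diameter 40 mm, 65 mm tall) is fixed in it, at x = +62 mm; the rest of the floor, from x = -90 to +42 mm, is free: place for both jars.
- tray_b: Fixed grey open tray, outside 188 (its x) by 108 (its y) by 22 mm high, walls and floor 4 mm. Origin: centre of the underside. A slightly smaller knobbed steel weight (diameter 34 mm, 63 mm tall) is fixed in it, at x = +66 mm; the rest of the floor, from x = -90 to +49 mm, is free: place for the weight.
- tray_c: Fixed grey open tray, outside 188 (its x) by 108 (its y) by 22 mm high, walls and floor 4 mm. Origin: centre of the underside. A holder like the hanging one is fixed in it, its origin at x = +58 mm, its front to the tray's -x, its top 118 mm above the bench; the rest of the floor, from x = -90 to +28 mm, is free: place for the holder.
- board: Fixed upright grey board, 170 mm wide (its y), 160 high, 18 thick, with a foot behind. Origin: bottom centre of its front face, which looks along its -x. A steel screw stands out of that face at y = 0, 121 mm up: shank 6 mm across, 7.5 long, then a head 19 mm across, 4 thick; pull the holder 12 mm or more to clear it.
- reagent: Bystander, to be left alone: amber glass bottle with black cap, diameter 64 mm, height 130 mm. Origin: centre of its underside.
- beaker: Bystander, to be left alone: glass beaker, diameter 72 mm, height 90 mm. Origin: centre of its underside.
Not all that is in view belongs to the job. What is shaped like the weight but pink is not meant.

How it is judged:
By the outcome, as a careful person would: the job done as asked, in the order asked, and still so for the second after the job is handed in, with the robot touching nothing.
It also fails if it takes over 109 s, if anything falls off the work surface, if the arm or the gripper's body presses on something with over 40 N, if the wrist force passes 120 N, or if a joint passes its speed limit or range.

## Robot

A 6-joint arm with a two-finger parallel gripper is mounted at the origin on the work surface. World frame = base frame: x ahead of the robot, y to its left, z up, the work surface at z = 0. Lengths are in m, angles in rad, forces in N, time in s.
With the tool pointing down it reaches from about 0.425 to 0.925 m from the base axis. Payload 12.5 kg.
Tool frame: the origin (TCP) lies midway between the tips of the shut fingers; the grasp point (between the pads) lies 19 mm behind it; z points along the fingers, y is the direction in which the jaws open and shut (so a half turn about z gives the same grasp; the last joint's range is limited). The gripper opens to 85 mm and grips with 20 to 120 N. Pads are 22 mm wide; open, the fingers measure 114 mm over their backs; the gripper's body (76 mm by 85 mm) begins 54 mm behind the grasp point. The pads swing forward as they close: fully open they stand 13 mm farther back than shut.
Start: joints at [1.107, 0.491, 1.559, -0, 1.092, -0.106], TCP at [0.219, 0.585, 0.231] pointing down, gripper open.
Joint ranges: [-3.1, 3.1], [-0.84, 2.19], [0.05, 2.79], [-1.13, 4.28], [0.06, 2.93], [-2.69, 2.69]. Speed limits (rad/s): [2.22, 2.22, 2.79, 3.14, 3.14, 3.14].

## Interface

Orientations are given as a 3x3 rotation matrix whose columns are the frame's x, y, z axes.
In Python, from cell import env gives the robot as it stands.
- The arm moves only by the tool step_arm, never from a script. Its arguments are lists of equal length, an entry for each row: "fingers": the finger opening in mm, from 0 to 85.4; "delta_pos": the shift along the tool's x, y, z in mm, a list of three; "rot": the turn, a rotation vector about the tool's x, y, z in rad, a list of three. In form: {"fingers": [fingers, ...], "delta_pos": [[x, y, z], ...], "rot": [[rx, ry, rz], ...]}. A call has 1 to 10 rows; each row is the pose to reach, as a shift and turn from the pose commanded when the call began, along the tool's axes at that moment; what a row does not reach only later rows make up. A row lasts 1/12 s, in which the tool goes at most 41.7 mm and 7.16 degrees, less where a joint would pass 70% of its speed; a pose out of reach is approached as far as the arm can. A call with a gripper value outside its range is refused whole. The fingers move at their own pace and stop on an object; "newtons" is the grip in N (left out, the last holds). Time passes only in rows, so rows that repeat a pose let the fingers close. It gives the time, the measured TCP pose, the force and the opening at its end, in the units of the state.
- env.state(): the state, without advancing time (a new reading comes with each control period).
- env.get_image(name): name is "scene" or "top" or "wrist"; returns a dict with "color" (420x560x3 uint8, red, green, blue), "fx", "fy", "cx", "cy" (pixels), "view" (4x4, takes a point from world to camera coordinates); the wrist camera has in their place "tool_from_camera" (4x4, takes a point from camera to tool coordinates, whose origin is the TCP and whose axes are the flange's). Camera axes: x right, y down, z forward; pixel columns grow to the right and rows downward; lengths in m; the calibration is good to about 2 mm. A picture is of the moment at which its call begins: read the wrist's pose just before it. There is no depth.
- env.sign_off(): hands the job in, once; it reports no verdict.
The state is a dict: "time": time; "joint_positions": joint angles; "qd": joint speeds; "tau": joint torques, N m; "eef_pos": TCP position; "tool_rot": TCP orientation; "force": force on the tool from outside, world axes, zero at the start; "moment": the same for the moment, N m; "opening": finger opening in m.
Only numpy, scipy, OpenCV 4.12 (cv2) and the standard library are available. Lean on these libraries where they do the work, as an engineer would, in place of code of your own. Each camera call takes 0.05 s, during which the arm holds its last target. There are 200 camera calls.

## Working session

There is one attempt and no reset: what is moved stays moved. The work goes in short steps, Python scripts to look and compute and a tool call to move; the robot and the scene stay as the last step left them, time stands still between calls to the robot, and variables do not carry over. Pictures are saved under pics/ and viewed, about 12 in all and at most 16, crops included, and the job is handed in when it is done.

Besides the shell and the picture viewer there is one more tool, called as name(argument=value, ...) on one line, values as JSON. step_arm: Moves the arm, as the interface text tells. Its arguments: {"type":"object","properties":{"fingers":{"type":"array"},"delta_pos":{"type":"array"},"rot":{"type":"array"},"newtons":{"type":"number"}},"required":["fingers","delta_pos","rot"]}

```bash
ls; mkdir -p pics; python3 - <<'E'
from cell import env
import cv2
s=env.state(); print({k:s[k] for k in s})
for n in ("top","scene"):
    im=env.get_image(n); cv2.imwrite(f"pics/{n}0.png",cv2.resize(im["color"][:,:,::-1],None,fx=1.4,fy=1.4,interpolation=cv2.INTER_CUBIC))
    print(n,im["fx"],im["fy"],im["cx"],im["cy"],im["view"])
E
```

```text
pics
{'time': 0.0, 'joint_positions': array([ 1.10742081e+00,  4.91591728e-01,  1.55946178e+00,  1.23813426e-05,
        1.09167858e+00, -1.05596905e-01]), 'qd': array([ 0.00122762,  0.00014189, -0.00147653,  0.00115056, -0.00092023,
        0.00015388]), 'tau': array([ 1.11883641e-03, -6.18437576e+01, -2.61600369e+01, -1.17440013e-04,
        3.94965886e-03,  2.17256928e-05]), 'eef_pos': array([0.21874477, 0.5852307 , 0.2307035 ]), 'tool_rot': array([[-9.36675017e-01,  3.50199434e-01, -5.19119958e-04],
       [ 3.50199794e-01,  9.36674477e-01, -1.01436498e-03],
       [ 1.31016374e-04, -1.13192603e-03, -9.99999351e-01]]), 'force': array([-0.09754085, -0.04309308, -0.16611304]), 'moment': array([-0.01718305, -0.05373186,  0.02845012]), 'opening': 0.08538238063789806}
top 488.32993727039565 488.32993727039565 282.0025061744964 207.30379668487979 [[-0.02177833 -0.99962756 -0.01644526  0.00223918]
 [-0.99078024  0.02377979 -0.13337555  0.56762493]
 [ 0.13371694  0.01338894 -0.99092912  1.05707813]
 [ 0.          0.          0.          1.        ]]
scene 460.87798531643784 460.87798531643784 281.5196813937563 209.3779582542915 [[ 0.01143244  0.99988813 -0.00964465 -0.00524647]
 [ 0.62697833 -0.01468174 -0.77889833 -0.30901672]
 [-0.7789528   0.00285772 -0.62707604  1.52653045]
 [ 0.          0.          0.          1.        ]]
```

View pics/top0.png

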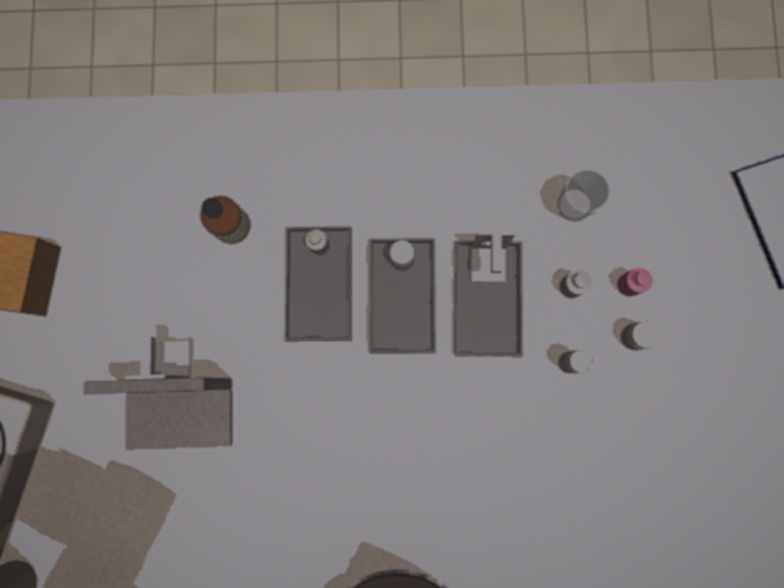

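View pics/scene0.png

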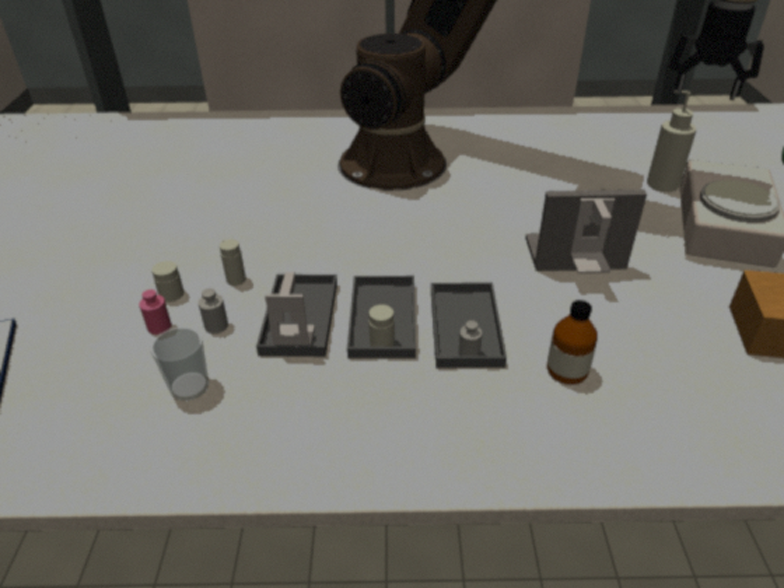

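The top view, with pixels in the 1.4x picture, shows:
- Trays: weight tray (b) at (318,284), jar tray (a) at (402,296) and holder tray (c) at (488,298).
- Loose pieces: weight (578,283), pink decoy (640,281), and two jars at (580,360) and (640,335).
- The board is at (160,385), with the holder on its far side, facing +x.

Next I'll enlarge the loose pieces and the board.

```bash
cat > h.py <<'E'
import numpy as np, cv2
from cell import env
def ray(im,u,v,z,view=None):
    """pixel (raw) -> world point on plane z"""
    V=im["view"] if view is None else view
    R,t=V[:3,:3],V[:3,3]; c=-R.T@t
    d=R.T@np.array([(u-im["cx"])/im["fx"],(v-im["cy"])/im["fy"],1]); return c+d*(z-c[2])/d[2]
def proj(im,P,view=None):
    V=im["view"] if view is None else view
    p=np.atleast_2d(P)@V[:3,:3].T+V[:3,3]; return p[:,:2]/p[:,2:]*im["fx"]+[im["cx"],im["cy"]]
def wrist():
    s=env.state(); im=env.get_image("wrist")
    T=np.eye(4); T[:3,:3]=s["tool_rot"]; T[:3,3]=s["eef_pos"]
    im["view"]=np.linalg.inv(T@im["tool_from_camera"]); return s,im
def crop(c,u0,v0,u1,v1,f): return cv2.resize(c[v0:v1,u0:u1,::-1],None,fx=f,fy=f,interpolation=cv2.INTER_CUBIC)
E
python3 - <<'E'
from h import *
a=env.get_image("top"); b=env.get_image("scene")
A=crop(a["color"],375,110,475,280,4)  # pieces
B=crop(a["color"],55,225,175,325,3)
C=crop(b["color"],95,165,185,245,4.0)
can=np.zeros((680,400+360,3),np.uint8); can[:680,:400]=A; can[:300,400:]=B; can[300:620,400:760]=C
can=np.clip(can[:600].astype(float)*1.5,0,255).astype(np.uint8)
cv2.imwrite("pics/c1.png",can)
# tray rims
for n,(u,v) in dict(b1=(286,228),b2=(351,228),b3=(351,340),b4=(286,340),a1=(369,239),a2=(434,239),a3=(435,352),a4=(369,352),c1=(454,242),c2=(521,242),c3=(521,355),c4=(454,355)).items():
    print(n,ray(a,u/1.4,v/1.4,.022).round(3))
for n,(u,v,z) in dict(w=(581,280,.074),pink=(641,279,.074),j1=(583,361,.08),j2=(645,336,.06),jt=(402,252,.069),wt=(316,238,.067)).items(): print(n,ray(a,u/1.4,v/1.4,z).round(3))
E
```

```text
b1 [0.678 0.167 0.022]
b2 [0.675 0.059 0.022]
b3 [0.49  0.062 0.022]
b4 [0.493 0.167 0.022]
a1 [0.656 0.03  0.022]
a2 [ 0.653 -0.077  0.022]
a3 [ 0.468 -0.073  0.022]
a4 [0.471 0.033 0.022]
c1 [ 0.647 -0.109  0.022]
c2 [ 0.644 -0.219  0.022]
c3 [ 0.46  -0.21   0.022]
c4 [ 0.463 -0.103  0.022]
w [ 0.572 -0.299  0.074]
pink [ 0.571 -0.391  0.074]
j1 [ 0.447 -0.293  0.08 ]
j2 [ 0.484 -0.396  0.06 ]
jt [ 0.624 -0.024  0.069]
wt [0.65  0.111 0.067]
```

View pics/c1.png

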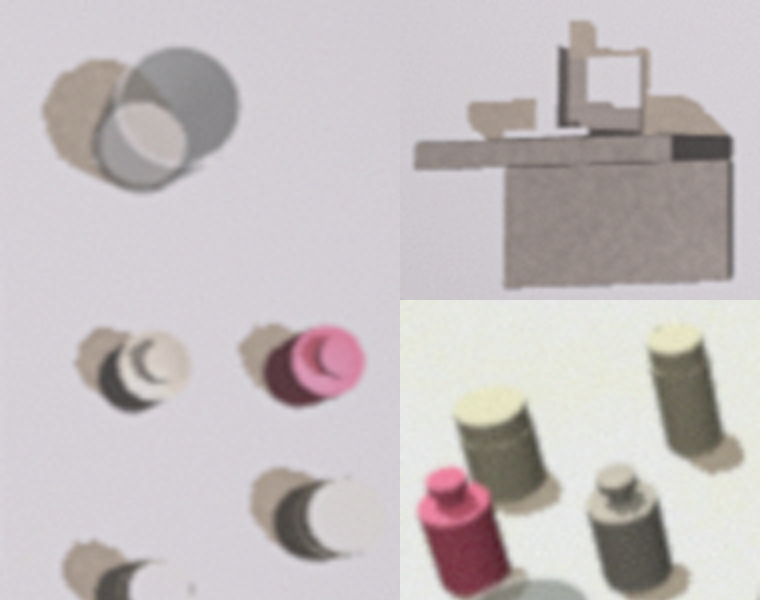

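The crops settle which piece is which:
- **Weight:** the pink knobbed piece at (325,360) is the decoy. The grey-steel one at (154,366) is the weight.
- **Jars:** the slim one, at the bottom edge of the top crop (165,590) and at (675,338) in the scene inset, is the tall jar. The wide one at (347,517) is the short jar.

```bash
python3 - <<'E'
from h import *
a=env.get_image("top"); b=env.get_image("scene")
print("tall",ray(b,163.75,174.5,.08),"short",ray(a,461.9,239.2,.06),ray(b,117.75,191.2,.06),"weight",ray(a,413.5,201.5,.054),ray(a,416.7,200.5,.074),ray(b,149.2,210,.073))
# board top edge front corners, holder top (crop B: u=55+(x-400)/3, v=225+y/3)
f=lambda x,y,z: ray(a,55+(x-400)/3,225+y/3,z).round(4)
print("board front top L",f(415,143,.16),"R",f(732,134,.16))
print("holder plate/foot",f(590,60,.154),f(642,55,.154), f(586,108,.045),f(642,108,.045))
s=env.state(); R=s["tool_rot"]
for t in ([.5,.25,.25],[.52,-.15,.25]): print(R.T@(np.array(t)-s["eef_pos"])*1000)
E
```

```text
tall [ 0.44972032 -0.28669025  0.08      ] short [ 0.48555885 -0.39893932  0.06      ] [ 0.48854258 -0.39325047  0.06      ] weight [ 0.57132149 -0.30093094  0.054     ] [ 0.57052777 -0.30279103  0.074     ] [ 0.57883558 -0.29613592  0.073     ]
board front top L [0.4317 0.4277 0.16  ] R [0.433  0.2188 0.16  ]
holder plate/foot [0.4839 0.3155 0.154 ] [0.4864 0.2809 0.154 ] [0.4557 0.356  0.045 ] [0.4548 0.3146 0.045 ]
[-380.80647518 -215.6735414   -18.82540181]
[-539.63249275 -583.3340974   -18.71719374]
```

step_arm(fingers=[85, 85, 85, 85, 85, 85, 85, 85, 85, 85], delta_pos=[[-350, -200, -19], [-350, -200, -19], [-350, -200, -19], [-350, -200, -19], [-350, -200, -19], [-350, -200, -19], [-350, -200, -19], [-350, -200, -19], [-350, -200, -19], [-350, -200, -19]], rot=[[0, 0, -0.358], [0, 0, -0.358], [0, 0, -0.358], [0, 0, -0.358], [0, 0, -0.358], [0, 0, -0.358], [0, 0, -0.358], [0, 0, -0.358], [0, 0, -0.358], [0, 0, -0.358]], newtons=40)

```text
time: 1.13
eef_pos: [0.4782, 0.2731, 0.2506]
tool_rot: [[-1.0, 0.001, 0.001], [0.001, 1.0, 0.0], [-0.001, 0.0, -1.0]]
force: [0.4, 0.8, -0.0]
opening: 0.0852
```

```bash
python3 - <<'E'
from h import *
import pickle
s,im=wrist(); pickle.dump((s,im),open("w_board.pkl","wb")); print(im["tool_from_camera"].round(3),im["fx"]); print(proj(im,[[.44,.343,.121],[.43,.343,.16]]))
cv2.imwrite("pics/wb.png",im["color"][:,:,::-1])
E
```

```text
[[ 0.001 -0.965 -0.262  0.066]
 [ 1.     0.     0.001  0.   ]
 [-0.001 -0.262  0.965 -0.143]
 [ 0.     0.     0.     1.   ]] 344.26457023337326
[[367.66320472 155.16466484]
 [383.20211364 146.06688981]]
```

step_arm(fingers=[85, 85, 85, 85, 85, 85, 85, 85, 85, 85], delta_pos=[[-42, -400, 0], [-42, -400, 0], [-42, -400, 0], [-42, -400, 0], [-42, -400, 0], [-42, -400, 0], [-42, -400, 0], [-42, -400, 0], [-42, -400, 0], [-42, -400, 0]], rot=[[0, 0, 0], [0, 0, 0], [0, 0, 0], [0, 0, 0], [0, 0, 0], [0, 0, 0], [0, 0, 0], [0, 0, 0], [0, 0, 0], [0, 0, 0]])

```text
time: 2.02
eef_pos: [0.5187, -0.1278, 0.2503]
tool_rot: [[-1.0, 0.001, 0.0], [0.001, 1.0, -0.0], [-0.0, -0.0, -1.0]]
force: [0.0, 1.3, -0.0]
opening: 0.0851
```

step_arm(fingers=[85, 85, 85, 85, 85, 85], delta_pos=[[60, -160, 40], [60, -160, 40], [60, -160, 40], [60, -160, 40], [60, -160, 40], [60, -160, 40]], rot=[[0, 0, 0], [0, 0, 0], [0, 0, 0], [0, 0, 0], [0, 0, 0], [0, 0, 0]])

```text
time: 2.52
eef_pos: [0.4577, -0.2865, 0.2095]
tool_rot: [[-1.0, 0.004, -0.001], [0.004, 1.0, 0.001], [0.001, 0.001, -1.0]]
force: [0.0, 0.8, 0.2]
opening: 0.0847
```

```bash
python3 - <<'E'
from h import *
s,im=wrist(); print(s["eef_pos"].round(4),s["time"])
c=np.clip(im["color"][:,:,::-1].astype(float)*1.3,0,255).astype(np.uint8).copy()
for P,r,z0 in (((.45,-.288),.018,.08),((.486,-.396),.022,.06),((.572,-.301),.02,.054)):
    t=np.linspace(0,6.28,60)
    for z in (0,z0):
        q=proj(im,np.c_[P[0]+r*np.cos(t),P[1]+r*np.sin(t),0*t+z]); cv2.polylines(c,[q.round().astype(int)],True,(0,0,255),1)
np.savez("w1.npz",view=im["view"]); cv2.imwrite("pics/w1.png",cv2.resize(c,None,fx=1.4,fy=1.4))
E
```

```text
[ 0.4577 -0.2865  0.2095] 2.5167
```

View pics/w1.png

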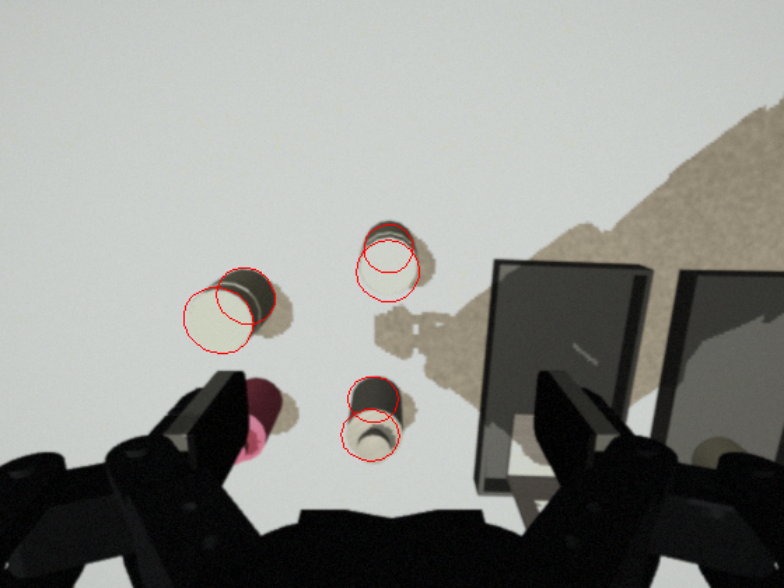

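The overlay at 1.4x fits the tall jar (388,270), the short jar (220,320) and the weight (371,435) to within about 2 mm. I'll descend on the tall jar.

step_arm(fingers=[65, 65, 65, 65, 65, 65, 20, 20, 20, 20], delta_pos=[[8, -1, 40], [8, -1, 80], [8, -1, 120], [8, -1, 155], [8, -1, 175], [8, -1, 175], [8, -1, 175], [8, -1, 175], [8, -1, 175], [8, -1, 175]], rot=[[0, 0, 0], [0, 0, 0], [0, 0, 0], [0, 0, 0], [0, 0, 0], [0, 0, 0], [0, 0, 0], [0, 0, 0], [0, 0, 0], [0, 0, 0]], newtons=40)

```text
time: 3.4
eef_pos: [0.4516, -0.2856, 0.0371]
tool_rot: [[-1.0, -0.0, 0.002], [-0.0, 1.0, -0.002], [-0.002, -0.002, -1.0]]
force: [0.8, 0.8, 6.8]
opening: 0.0354
```

step_arm(fingers=[20, 20, 20, 20], delta_pos=[[0, 0, 0], [0, 0, 0], [0, 0, 0], [0, 0, -5]], rot=[[0, 0, 0], [0, 0, 0], [0, 0, 0], [0, 0, 0]])

```text
time: 3.73
eef_pos: [0.451, -0.2855, 0.0411]
tool_rot: [[-1.0, -0.0, 0.001], [-0.0, 1.0, -0.001], [-0.001, -0.001, -1.0]]
force: [0.2, 0.2, -1.1]
opening: 0.0352
```

step_arm(fingers=[20, 20, 20, 20, 20, 20, 20, 20, 20, 20], delta_pos=[[0, 0, -40], [0, 0, -80], [-53, 263, -80], [-53, 263, -80], [-53, 263, -80], [-53, 263, -80], [-53, 263, -80], [-53, 263, -80], [-53, 263, -80], [-53, 263, -80]], rot=[[0, 0, 0], [0, 0, 0], [0, 0, 0], [0, 0, 0], [0, 0, 0], [0, 0, 0], [0, 0, 0], [0, 0, 0], [0, 0, 0], [0, 0, 0]])

```text
time: 4.57
eef_pos: [0.5041, -0.0191, 0.1212]
tool_rot: [[-1.0, -0.004, 0.001], [-0.004, 1.0, 0.0], [-0.001, 0.0, -1.0]]
force: [-0.4, 0.2, -0.6]
opening: 0.0349
```

step_arm(fingers=[20, 20, 20, 20, 20, 20], delta_pos=[[0, 0, 35], [0, 0, 60], [0, 0, 73], [0, 0, 77], [0, 0, 79], [0, 0, 79]], rot=[[0, 0, 0], [0, 0, 0], [0, 0, 0], [0, 0, 0], [0, 0, 0], [0, 0, 0]])

```text
time: 5.07
eef_pos: [0.504, -0.0229, 0.0418]
tool_rot: [[-1.0, 0.0, 0.001], [0.0, 1.0, -0.0], [-0.001, -0.0, -1.0]]
force: [-0.4, 0.0, -1.0]
opening: 0.0353
```

step_arm(fingers=[20, 20, 20], delta_pos=[[0, 0, 1.5], [0, 0, 1.5], [0, 0, 1.5]], rot=[[0, 0, 0], [0, 0, 0], [0, 0, 0]])

```text
time: 5.32
eef_pos: [0.5044, -0.0228, 0.0409]
tool_rot: [[-1.0, -0.0, 0.002], [-0.0, 1.0, -0.001], [-0.002, -0.001, -1.0]]
force: [-0.2, -3.4, 5.1]
opening: 0.0349
```

step_arm(fingers=[62, 62, 62, 62, 62, 62, 62, 62], delta_pos=[[0, 0, 0], [0, 0, 0], [0, 0, 0], [0, 0, -15], [0, 0, -50], [0, 0, -90], [0, 0, -120], [0, 0, -120]], rot=[[0, 0, 0], [0, 0, 0], [0, 0, 0], [0, 0, 0], [0, 0, 0], [0, 0, 0], [0, 0, 0], [0, 0, 0]])

```text
time: 5.98
eef_pos: [0.5056, -0.0226, 0.165]
tool_rot: [[-1.0, -0.0, 0.008], [-0.0, 1.0, -0.001], [-0.008, -0.001, -1.0]]
force: [0.3, 0.3, 0.5]
opening: 0.0618
```

step_arm(fingers=[75, 75, 75, 75, 75, 75, 75, 75, 75, 75], delta_pos=[[18, -373, 0], [18, -373, 0], [18, -373, 0], [18, -373, 0], [18, -373, 0], [18, -373, 0], [18, -373, 0], [18, -373, 0], [18, -373, 0], [18, -373, 0]], rot=[[0, 0, 0], [0, 0, 0], [0, 0, 0], [0, 0, 0], [0, 0, 0], [0, 0, 0], [0, 0, 0], [0, 0, 0], [0, 0, 0], [0, 0, 0]])

```text
time: 6.82
eef_pos: [0.4849, -0.4016, 0.159]
tool_rot: [[-1.0, 0.004, 0.001], [0.004, 1.0, -0.002], [-0.001, -0.002, -1.0]]
force: [-0.4, 1.1, 0.1]
opening: 0.0749
```

```bash
python3 - <<'E'
from h import *
s,im=wrist(); print(s["eef_pos"].round(4),s["time"])
t=np.linspace(0,6.28,60)
def dr(im,c,L):
    for P,r,z in L:
        q=proj(im,np.c_[P[0]+r*np.cos(t),P[1]+r*np.sin(t),0*t+z]); cv2.polylines(c,[(q*8).round().astype(int)],True,(0,0,255),1,0,3)
L=[((.486,-.396),.022,.06),((.486,-.396),.022,0),((.572,-.301),.02,.054),((.572,-.301),.02,0),((.504,-.0225),.018,.084),((.504,-.0225),.018,.004)]
c=im["color"][:,:,::-1].copy(); dr(im,c,L)
b=env.get_image("scene"); d=b["color"][:,:,::-1].copy(); dr(b,d,L)
can=np.hstack([cv2.resize(c[100:400,20:420],None,fx=1,fy=1),cv2.resize(d[170:270,90:310],None,fx=1.8,fy=3)[:300,:396]])
cv2.imwrite("pics/w2.png",can)
E
```

```text
[ 0.4849 -0.4016  0.159 ] 6.8167
```

View pics/w2.png

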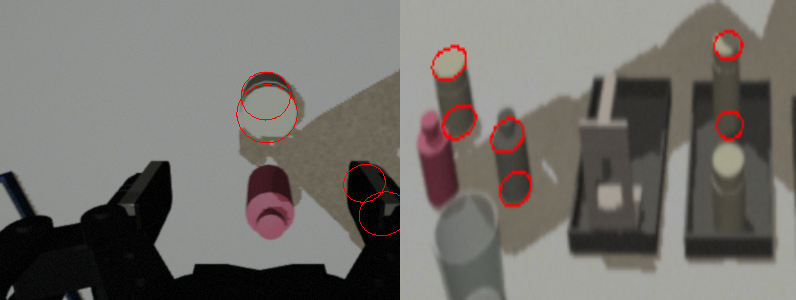

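The inset shows the tall jar standing in tray a, with its rings at (728,45) and (728,125). The ring on the short jar (267,110) matches, so I'll grasp it.

step_arm(fingers=[70, 70, 70, 70, 70, 25, 25, 25, 25, 25], delta_pos=[[0, 0, 40], [0, 0, 80], [0, 0, 115], [0, 0, 132], [0, 0, 132], [0, 0, 132], [0, 0, 132], [0, 0, 132], [0, 0, 132], [0, 0, 132]], rot=[[0, 0, 0], [0, 0, 0], [0, 0, 0], [0, 0, 0], [0, 0, 0], [0, 0, 0], [0, 0, 0], [0, 0, 0], [0, 0, 0], [0, 0, 0]])

```text
time: 7.75
eef_pos: [0.4866, -0.3957, 0.0297]
tool_rot: [[-1.0, -0.0, 0.002], [-0.0, 1.0, -0.002], [-0.002, -0.002, -1.0]]
force: [1.3, 2.5, 7.8]
opening: 0.0422
```

step_arm(fingers=[25, 25, 25, 25], delta_pos=[[0, 0, 0], [0, 0, 0], [0, 0, -5], [0, 0, -5]], rot=[[0, 0, 0], [0, 0, 0], [0, 0, 0], [0, 0, 0]])

```text
time: 8.08
eef_pos: [0.4862, -0.3958, 0.0343]
tool_rot: [[-1.0, -0.0, 0.001], [-0.0, 1.0, -0.001], [-0.001, -0.001, -1.0]]
force: [0.7, -0.4, -1.1]
opening: 0.0423
```

step_arm(fingers=[25, 25, 25, 25, 25, 25, 25, 25, 25, 25], delta_pos=[[0, 0, -40], [0, 0, -80], [0, 0, -110], [0, 270, -110], [0, 270, -110], [0, 270, -110], [0, 270, -110], [0, 270, -110], [0, 270, -110], [0, 270, -110]], rot=[[0, 0, 0], [0, 0, 0], [0, 0, 0], [0, 0, 0], [0, 0, 0], [0, 0, 0], [0, 0, 0], [0, 0, 0], [0, 0, 0], [0, 0, 0]])

```text
time: 8.92
eef_pos: [0.4848, -0.1218, 0.1432]
tool_rot: [[-1.0, -0.002, -0.0], [-0.002, 1.0, 0.001], [0.0, 0.001, -1.0]]
force: [0.8, 0.3, -1.3]
opening: 0.0417
```

step_arm(fingers=[25, 25, 25, 25, 25, 25, 25, 25, 25], delta_pos=[[0, 40, 0], [0, 80, 0], [-38, 103, 0], [-76, 103, 0], [-76, 103, 0], [-76, 103, 40], [-76, 103, 80], [-76, 103, 105], [-76, 103, 105]], rot=[[0, 0, 0], [0, 0, 0], [0, 0, 0], [0, 0, 0], [0, 0, 0], [0, 0, 0], [0, 0, 0], [0, 0, 0], [0, 0, 0]])

```text
time: 9.67
eef_pos: [0.5602, -0.0224, 0.0342]
tool_rot: [[-1.0, -0.0, -0.005], [-0.0, 1.0, 0.001], [0.005, 0.001, -1.0]]
force: [0.4, -0.1, -1.5]
opening: 0.0421
```

step_arm(fingers=[25, 25, 25, 25], delta_pos=[[0, 0, 4], [0, 0, 6], [0, 0, 7], [0, 0, 7]], rot=[[0, 0, 0], [0, 0, 0], [0, 0, 0], [0, 0, 0]])

```text
time: 10.0
eef_pos: [0.5623, -0.0226, 0.0321]
tool_rot: [[-1.0, -0.0, 0.002], [-0.0, 1.0, -0.0], [-0.002, -0.0, -1.0]]
force: [-0.1, -0.6, -1.2]
opening: 0.0424
```

step_arm(fingers=[25, 25, 25], delta_pos=[[0, 0, 1], [0, 0, 1.5], [0, 0, 1.5]], rot=[[0, 0, 0], [0, 0, 0], [0, 0, 0]])

```text
time: 10.25
eef_pos: [0.5627, -0.0225, 0.0317]
tool_rot: [[-1.0, -0.0, 0.003], [-0.0, 1.0, -0.0], [-0.003, -0.0, -1.0]]
force: [-2.4, 0.8, 18.1]
opening: 0.042
```

step_arm(fingers=[62, 62, 62, 62, 62, 62, 62, 62, 62], delta_pos=[[0, 0, 0], [0, 0, -1], [0, 0, -1], [0, 0, -5], [0, 0, -30], [0, 0, -70], [0, 0, -110], [0, 0, -140], [0, 0, -140]], rot=[[0, 0, 0], [0, 0, 0], [0, 0, 0], [0, 0, 0], [0, 0, 0], [0, 0, 0], [0, 0, 0], [0, 0, 0], [0, 0, 0]])

```text
time: 11.0
eef_pos: [0.5638, -0.0227, 0.1754]
tool_rot: [[-1.0, -0.0, 0.009], [-0.0, 1.0, -0.001], [-0.009, -0.001, -1.0]]
force: [1.1, -0.5, 0.1]
opening: 0.0619
```

step_arm(fingers=[70, 70, 70, 70, 70, 70, 70, 70, 70], delta_pos=[[-10, -278, 0], [-10, -278, 0], [-10, -278, 0], [-10, -278, 0], [-10, -278, 0], [-10, -278, 0], [-10, -278, 0], [-10, -278, 0], [-10, -278, 0]], rot=[[0, 0, 0], [0, 0, 0], [0, 0, 0], [0, 0, 0], [0, 0, 0], [0, 0, 0], [0, 0, 0], [0, 0, 0], [0, 0, 0]])

```text
time: 11.75
eef_pos: [0.5711, -0.3018, 0.1684]
tool_rot: [[-1.0, 0.002, -0.001], [0.002, 1.0, 0.001], [0.001, 0.001, -1.0]]
force: [0.2, 0.4, 0.3]
opening: 0.0702
```

```bash
python3 - <<'E'
from h import *
s,im=wrist(); print(s["eef_pos"].round(4),s["time"])
t=np.linspace(0,6.28,60)
def dr(im,c,L):
    for P,r,z in L:
        q=proj(im,np.c_[P[0]+r*np.cos(t),P[1]+r*np.sin(t),0*t+z]); cv2.polylines(c,[(q*8).round().astype(int)],True,(0,0,255),1,0,3)
L=[((.573,-.301),.02,.054),((.573,-.301),.02,0),((.504,-.0225),.018,.084),((.504,-.0225),.018,.004),((.5625,-.0225),.022,.064),((.5625,-.0225),.022,.004)]
c=im["color"][:,:,::-1].copy(); dr(im,c,L)
b=env.get_image("scene"); d=b["color"][:,:,::-1].copy(); dr(b,d,L)
can=np.hstack([c[100:400,80:480],cv2.resize(d[165:265,90:310],None,fx=1.8,fy=3)[:300,:396]])
cv2.imwrite("pics/w3.png",can)
E
```

```text
[ 0.5711 -0.3018  0.1684] 11.75
```

View pics/w3.png

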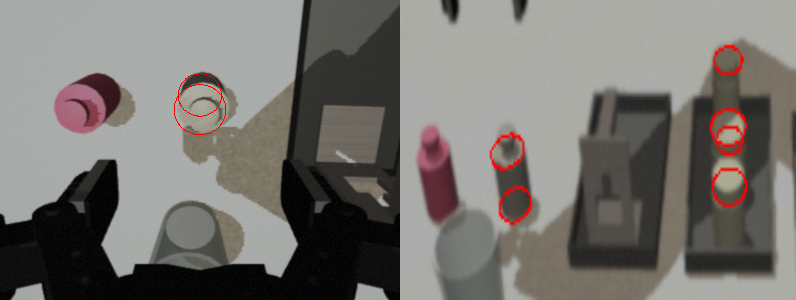

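The scene inset shows the short jar in tray a, rings (728,127) and (728,187), standing behind the fixed jar. In the wrist view the weight at (200,100) matches its rings, and the pink decoy at (85,105) is clear of it. I'll grasp the weight.

step_arm(fingers=[70, 70, 70, 70, 70, 25, 25, 25, 25, 25], delta_pos=[[0, 0, 40], [0, 0, 80], [0, 0, 120], [0, 0, 150], [0, 0, 150], [0, 0, 150], [0, 0, 150], [0, 0, 150], [0, 0, 150], [0, 0, 150]], rot=[[0, 0, 0], [0, 0, 0], [0, 0, 0], [0, 0, 0], [0, 0, 0], [0, 0, 0], [0, 0, 0], [0, 0, 0], [0, 0, 0], [0, 0, 0]], newtons=60)

```text
time: 12.68
eef_pos: [0.573, -0.3005, 0.0221]
tool_rot: [[-1.0, -0.0, 0.004], [-0.0, 1.0, -0.002], [-0.004, -0.002, -1.0]]
force: [1.3, 3.2, 8.7]
opening: 0.0383
```

step_arm(fingers=[25, 25, 25, 25, 25], delta_pos=[[0, 0, 0], [0, 0, 0], [0, 0, -5], [0, 0, -5], [0, 0, -5]], rot=[[0, 0, 0], [0, 0, 0], [0, 0, 0], [0, 0, 0], [0, 0, 0]])

```text
time: 13.1
eef_pos: [0.5719, -0.3006, 0.025]
tool_rot: [[-1.0, -0.0, 0.001], [-0.0, 1.0, -0.0], [-0.001, -0.0, -1.0]]
force: [-0.1, -0.5, -4.4]
opening: 0.0386
```

step_arm(fingers=[25, 25, 25, 25, 25, 25, 25, 25, 25, 25], delta_pos=[[0, 0, -40], [0, 0, -80], [0, 0, -120], [0, 0, -135], [22, 220, -135], [22, 220, -135], [22, 220, -135], [22, 220, -135], [22, 220, -135], [22, 220, -135]], rot=[[0, 0, 0], [0, 0, 0], [0, 0, 0], [0, 0, 0], [0, 0, 0], [0, 0, 0], [0, 0, 0], [0, 0, 0], [0, 0, 0], [0, 0, 0]])

```text
time: 13.93
eef_pos: [0.5482, -0.0759, 0.1593]
tool_rot: [[-1.0, -0.003, -0.002], [-0.003, 1.0, 0.001], [0.002, 0.001, -1.0]]
force: [0.0, 0.2, -4.9]
opening: 0.0384
```

step_arm(fingers=[25, 25, 25, 25, 25, 25, 25, 25, 25, 25], delta_pos=[[0, 194, 0], [0, 194, 0], [0, 194, 0], [0, 194, 0], [0, 194, 0], [0, 194, 0], [0, 194, 40], [0, 194, 80], [0, 194, 115], [0, 194, 130]], rot=[[0, 0, 0], [0, 0, 0], [0, 0, 0], [0, 0, 0], [0, 0, 0], [0, 0, 0], [0, 0, 0], [0, 0, 0], [0, 0, 0], [0, 0, 0]])

```text
time: 14.77
eef_pos: [0.5478, 0.1131, 0.0254]
tool_rot: [[-1.0, -0.0, -0.005], [-0.0, 1.0, -0.0], [0.005, -0.0, -1.0]]
force: [-22.1, 5.2, 80.8]
opening: 0.0388
```

step_arm(fingers=[25, 25, 25], delta_pos=[[0, 0, 2], [0, 0, 3], [0, 0, 3]], rot=[[0, 0, 0], [0, 0, 0], [0, 0, 0]])

```text
time: 15.02
eef_pos: [0.5498, 0.1132, 0.0262]
tool_rot: [[-1.0, 0.0, -0.0], [0.0, 1.0, -0.0], [0.0, -0.0, -1.0]]
force: [0.5, 0.2, -4.4]
opening: 0.0383
```

step_arm(fingers=[25, 25, 25, 25], delta_pos=[[0, 0, 0.5], [0, 0, 1], [0, 0, 1.5], [0, 0, 1.5]], rot=[[0, 0, 0], [0, 0, 0], [0, 0, 0], [0, 0, 0]])

```text
time: 15.35
eef_pos: [0.5498, 0.1135, 0.0251]
tool_rot: [[-1.0, -0.0, 0.001], [-0.0, 1.0, 0.0], [-0.001, 0.0, -1.0]]
force: [-0.2, -1.3, -5.9]
opening: 0.0385
```

step_arm(fingers=[25, 25, 25, 25], delta_pos=[[0, 0, 0.5], [0, 0, 1], [0, 0, 1], [0, 0, 1]], rot=[[0, 0, 0], [0, 0, 0], [0, 0, 0], [0, 0, 0]])

```text
time: 15.68
eef_pos: [0.5498, 0.1136, 0.0246]
tool_rot: [[-1.0, -0.0, 0.001], [-0.0, 1.0, 0.0], [-0.001, 0.0, -1.0]]
force: [-3.1, -0.2, 5.5]
opening: 0.0385
```

step_arm(fingers=[62, 62, 62, 62, 62, 62, 62, 62, 62, 62], delta_pos=[[0, 0, 0], [0, 0, -0.5], [0, 0, -0.5], [0, 0, -5], [0, 0, -30], [0, 0, -70], [0, 0, -110], [0, 0, -150], [0, 0, -180], [0, 0, -180]], rot=[[0, 0, 0], [0, 0, 0], [0, 0, 0], [0, 0, 0], [0, 0, 0], [0, 0, 0], [0, 0, 0], [0, 0, 0], [0, 0, 0], [0, 0, 0]])

```text
time: 16.52
eef_pos: [0.5517, 0.1138, 0.2103]
tool_rot: [[-1.0, -0.0, 0.01], [-0.0, 1.0, 0.001], [-0.01, 0.001, -1.0]]
force: [-0.0, -0.6, -0.5]
opening: 0.0615
```

```bash
cat >> h.py <<'E'
def seg(im,c,L,x,y,yaw,col=(0,0,255)):
    """draw 3d polylines given in local frame whose x,y,yaw are given"""
    C,S=np.cos(yaw),np.sin(yaw); R=np.array([[C,-S,0],[S,C,0],[0,0,1]])
    for l in L:
        q=proj(im,np.array(l)@R.T+[x,y,0]); cv2.polylines(c,[(q*8).round().astype(int)],False,col,1,cv2.LINE_AA,3)
def box(x0,x1,y0,y1,z0,z1):
    r=[[x0,y0],[x1,y0],[x1,y1],[x0,y1],[x0,y0]]
    return [[p+[z] for p in r] for z in (z0,z1)]+[[p+[z0],p+[z1]] for p in r[:4]]
BOARD=box(0,.018,-.085,.085,0,.16)
# holder in board frame: back of plate at board x~0, local x -> x-.03
def holder(dx=-.03,z=.04): return box(-.03+dx,.025+dx,-.007,.007,z+.094,z+.114)+box(.025+dx,.03+dx,-.028,.028,z,z+.114)
E
python3 - <<'E'
from h import *
import pickle
s,w=pickle.load(open("w_board.pkl","rb"))
a=env.get_image("top"); b=env.get_image("scene"); pics=[]
# board's -x looks along world +x -> yaw pi
for im in (w,a,b):
    c=im["color"][:,:,::-1].copy(); seg(im,c,BOARD,.43,.343,np.pi); seg(im,c,holder(),.43,.343,np.pi,(0,255,0)); pics.append(c)
print(proj(a,[[.43,.343,.1],[.55,.1135,.05]]),proj(b,[[.43,.343,.1],[.55,.1135,.05]]),proj(w,[[.43,.343,.1]]))
A=cv2.resize(pics[1][200:340,50:190],None,fx=2,fy=2); B=cv2.resize(pics[2][120:260,330:470],None,fx=2,fy=2)
can=np.hstack([np.vstack([A,B]),cv2.resize(pics[0],(748,561))[:560,240:748]]); cv2.imwrite("pics/w4.png",can); print(can.shape)
E
```

```text
[[113.66459129 272.60509063]
 [226.06090201 215.75060734]] [[420.88877176 159.47360685]
 [330.77713354 207.30915441]] [[362.22116464 140.52156636]]
(560, 788, 3)
```

View pics/w4.png

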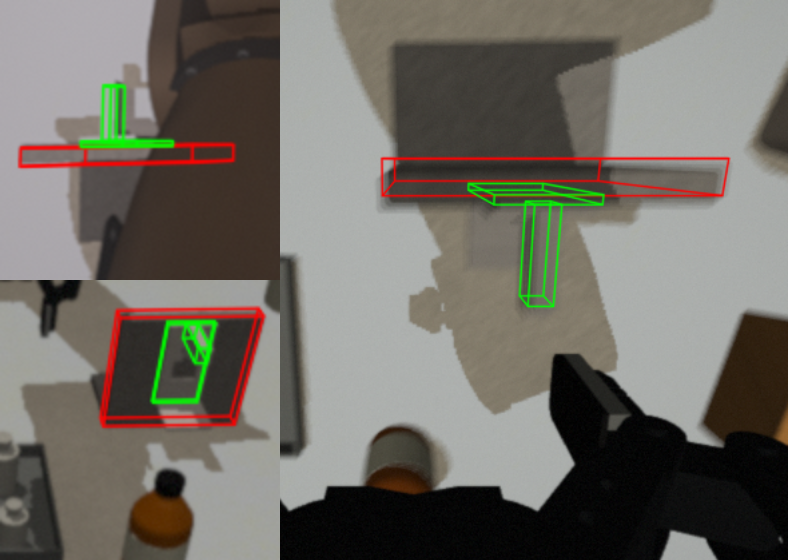

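The red model of the board fits to about 5 mm: it should sit a little farther in +x, with a small yaw. I'll take a settled close view from above it.

step_arm(fingers=[62, 62, 62, 62, 62, 62, 62, 62, 62], delta_pos=[[0, 227, -50], [0, 227, -50], [0, 227, -50], [0, 227, -50], [0, 227, -50], [0, 227, -50], [0, 227, -50], [0, 227, -50], [0, 227, -50]], rot=[[0, 0, 0], [0, 0, 0], [0, 0, 0], [0, 0, 0], [0, 0, 0], [0, 0, 0], [0, 0, 0], [0, 0, 0], [0, 0, 0]])

```text
time: 17.37
eef_pos: [0.5493, 0.3399, 0.2521]
tool_rot: [[-1.0, -0.0, -0.002], [-0.0, 1.0, -0.001], [0.002, -0.001, -1.0]]
force: [-0.3, -1.0, 0.0]
opening: 0.062
```

```bash
python3 - <<'E'
from h import *
import pickle
env.get_image("wrist"); env.get_image("wrist"); env.get_image("wrist")
s,w=wrist(); print(s["eef_pos"].round(4),abs(s["qd"]).max()); pickle.dump((s,w),open("w_b2.pkl","wb"))
c=w["color"][:,:,::-1].copy()
print(proj(w,[[.432,.343,.12]]))
cv2.imwrite("pics/w5.png",np.clip(cv2.resize(c[:300,130:480],(800,686),interpolation=cv2.INTER_CUBIC)[:600]*1.4,0,255))
b=env.get_image("scene"); pickle.dump(b,open("sc.pkl","wb"))
E
```

```text
[0.5498 0.3393 0.2532] 0.005351225833474858
[[283.58499944  45.69466217]][ WARN:0@3.063] global loadsave.cpp:1063 imwrite_ Unsupported depth image for selected encoder is fallbacked to CV_8U.
```

View pics/w5.png

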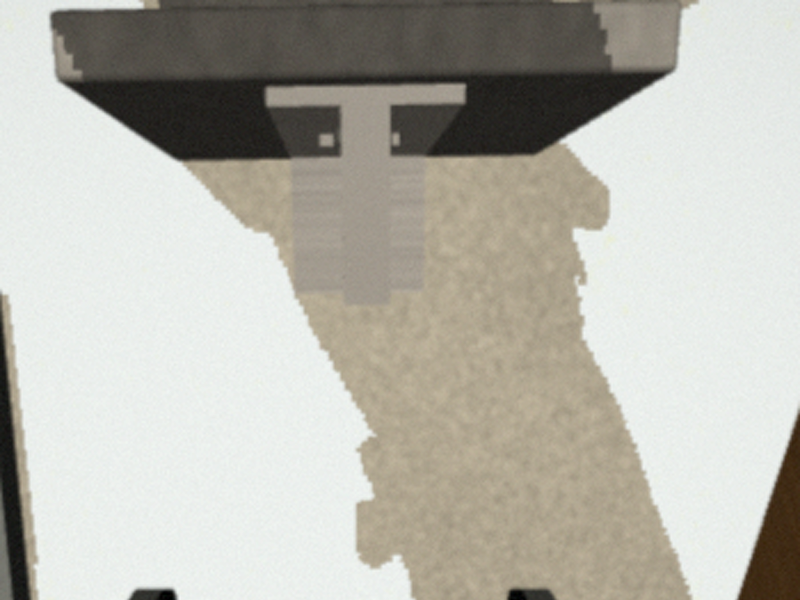

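The board front top corners are at (58,80) and (676,70), and the bottom ones at (178,160) and (537,154). The plate's top back edge runs (266,87)–(466,84), and the bar's front end runs (343,302)–(390,302). I'll compute their positions.

```bash
python3 - <<'E'
from h import *
import pickle
s,w=pickle.load(open("w_b2.pkl","rb"))
f=lambda u,v,z: ray(w,130+u/2.2857,v/2.2857,z).round(4)
for n,p in dict(tL=(58,80,.16),tR=(676,70,.16),bL=(178,160,0),bR=(537,154,0),pbL=(266,87,.154),pbR=(466,84,.154),pfL=(268,106,.154),pfR=(464,103,.154),barL=(343,302,.154),barR=(390,302,.154),footL=(297,292,.04),footR=(424,290,.04)).items(): print(n,f(*p))
E
```

```text
tL [0.4334 0.2625 0.16  ]
tR [0.431  0.4309 0.16  ]
bL [0.4332 0.2633 0.    ]
bR [0.4307 0.4316 0.    ]
pbL [0.4339 0.3187 0.154 ]
pbR [0.4332 0.3748 0.154 ]
pfL [0.4388 0.3192 0.154 ]
pfR [0.438  0.3744 0.154 ]
barL [0.4927 0.3403 0.154 ]
barR [0.4927 0.3544 0.154 ]
footL [0.4925 0.3204 0.04  ]
footR [0.4916 0.3762 0.04  ]
```

All edges agree: the board is 168–170 mm wide, the plate 56 mm and the bar 14 mm. The board face is at x = 0.432 and the holder origin at about (0.4635, 0.347), with a yaw of 0.014. I'll approach the bar and pinch it.

step_arm(fingers=[45, 45, 45, 45, 45, 45, 45, 45, 45, 45], delta_pos=[[86, 8, 0], [86, 8, 0], [86, 8, 0], [86, 8, 20], [86, 8, 55], [86, 8, 90], [86, 8, 115], [86, 8, 125], [86, 8, 126], [86, 8, 126]], rot=[[0, 0, -0.014], [0, 0, -0.014], [0, 0, -0.014], [0, 0, -0.014], [0, 0, -0.014], [0, 0, -0.014], [0, 0, -0.014], [0, 0, -0.014], [0, 0, -0.014], [0, 0, -0.014]], newtons=60)

```text
time: 18.45
eef_pos: [0.4641, 0.3485, 0.1284]
tool_rot: [[-1.0, -0.014, 0.0], [-0.014, 1.0, 0.0], [-0.0, 0.0, -1.0]]
force: [-0.3, 0.2, 0.5]
opening: 0.0453
```

step_arm(fingers=[5, 5, 5, 5, 5, 5, 5, 5, 5], delta_pos=[[0, 0, 0], [0, 0, 0], [0, 0, 0], [0, 0, 0], [0, 0, 0], [0, 0, 0], [0, 0, 0], [0, 0, 0], [0, 0, 0]], rot=[[0, 0, 0], [0, 0, 0], [0, 0, 0], [0, 0, 0], [0, 0, 0], [0, 0, 0], [0, 0, 0], [0, 0, 0], [0, 0, 0]])

```text
time: 19.2
eef_pos: [0.4642, 0.349, 0.1291]
tool_rot: [[-1.0, -0.014, 0.002], [-0.014, 1.0, 0.001], [-0.002, 0.001, -1.0]]
force: [0.0, 0.7, 7.5]
opening: 0.0133
```

step_arm(fingers=[5, 5, 5, 5, 5, 5, 5], delta_pos=[[0, 0, -4], [0, 0, -12], [0, 0, -20], [0, 0, -27], [0, 0, -31.5], [0, 0, -31.5], [0, 0, -31.5]], rot=[[0, 0, 0], [0, 0, 0], [0, 0, 0], [0, 0, 0], [0, 0, 0], [0, 0, 0], [0, 0, 0]])

```text
time: 19.78
eef_pos: [0.4636, 0.3486, 0.1597]
tool_rot: [[-1.0, -0.014, 0.001], [-0.014, 1.0, 0.0], [-0.001, 0.0, -1.0]]
force: [1.1, 0.0, -2.1]
opening: 0.0133
```

```bash
python3 - <<'E'
from h import *
b=env.get_image("scene"); s,w=wrist(); print(s["eef_pos"].round(4),s["force"].round(1))
c=cv2.resize(b["color"][110:230,350:480,::-1],None,fx=3,fy=3,interpolation=cv2.INTER_CUBIC)
d=cv2.resize(w["color"][60:300,130:430,::-1],(450,360))
can=np.hstack([c,d]); cv2.imwrite("pics/w6.png",np.clip(can*1.4,0,255).astype(np.uint8))
E
```

```text
[0.4637 0.3486 0.1594] [ 1.  -0.8 -0.9]
```

View pics/w6.png

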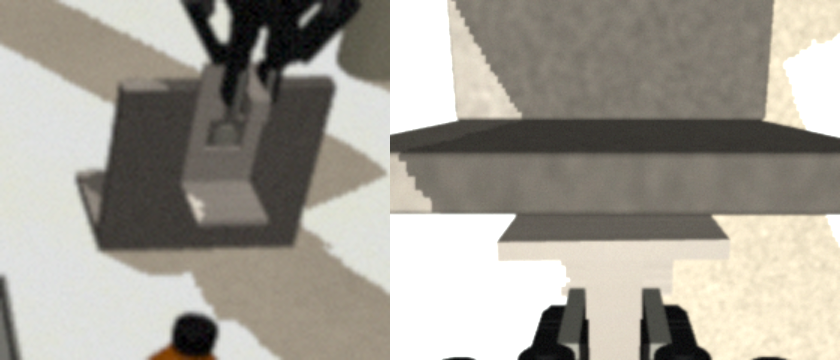

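The holder is up with its plate above the board edge (right inset), and the screw head shows in the wide hole at (225,130). I'll pull it off along +x.

step_arm(fingers=[5, 5, 5, 5, 5, 5], delta_pos=[[-3, 0, 0], [-9, 0, 0], [-17, 0, 0], [-28, 0, 0], [-40, 0, 0], [-40, 0, 0]], rot=[[0, 0, 0], [0, 0, 0], [0, 0, 0], [0, 0, 0], [0, 0, 0], [0, 0, 0]])

```text
time: 20.38
eef_pos: [0.5062, 0.349, 0.1591]
tool_rot: [[-1.0, -0.013, 0.001], [-0.013, 1.0, 0.0], [-0.001, 0.0, -1.0]]
force: [0.5, -0.8, -1.8]
opening: 0.0128
```

step_arm(fingers=[5, 5, 5, 5, 5, 5, 5, 5, 5, 5], delta_pos=[[0, 0, -35], [0, 0, -60], [0, -250, -60], [0, -250, -60], [0, -250, -60], [0, -250, -60], [0, -250, -60], [0, -250, -60], [0, -250, -60], [0, -250, -60]], rot=[[0, 0, 0.014], [0, 0, 0.014], [0, 0, 0.014], [0, 0, 0.014], [0, 0, 0.014], [0, 0, 0.014], [0, 0, 0.014], [0, 0, 0.014], [0, 0, 0.014], [0, 0, 0.014]])

```text
time: 21.22
eef_pos: [0.5074, 0.097, 0.2194]
tool_rot: [[-1.0, 0.004, -0.0], [0.004, 1.0, 0.0], [0.0, 0.0, -1.0]]
force: [-0.2, 1.5, -2.9]
opening: 0.0128
```

step_arm(fingers=[5, 5, 5, 5, 5, 5, 5, 5, 5, 5], delta_pos=[[-4, -257, 0], [-4, -257, 0], [-4, -257, 0], [-4, -257, 0], [-4, -257, 0], [-4, -257, 0], [-4, -257, 0], [-4, -257, 0], [-4, -257, 0], [-4, -257, 0]], rot=[[0, 0, 0], [0, 0, 0], [0, 0, 0], [0, 0, 0], [0, 0, 0], [0, 0, 0], [0, 0, 0], [0, 0, 0], [0, 0, 0], [0, 0, 0]])

```text
time: 22.05
eef_pos: [0.5114, -0.1563, 0.2192]
tool_rot: [[-1.0, -0.002, -0.0], [-0.002, 1.0, 0.001], [0.0, 0.001, -1.0]]
force: [-0.0, 0.0, -1.9]
opening: 0.0128
```

```bash
python3 - <<'E'
from h import *
env.get_image("top");env.get_image("top")
s,w=wrist(); b=env.get_image("scene"); print(s["eef_pos"].round(4),s["force"].round(1),s["opening"])
print(proj(b,[s["eef_pos"]]))
c=cv2.resize(b["color"][130:270,150:350,::-1],None,fx=2,fy=2,interpolation=cv2.INTER_CUBIC)
d=w["color"][20:300,130:430,::-1]
can=np.hstack([c,d]); cv2.imwrite("pics/w7.png",np.clip(can*1.4,0,255).astype(np.uint8))
E
```

```text
[ 0.5114 -0.1563  0.2193] [-0.6 -0.1 -2.3] 0.012454285162898081
[[208.09241395 136.34939283]]
```

View pics/w7.png

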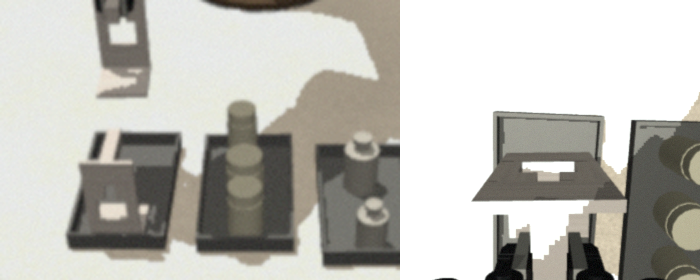

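The jars and the weight stand in their trays, and the holder hangs upright, centred over tray c's free end. Lowering.

step_arm(fingers=[5, 5, 5, 5, 5, 5, 5, 5, 5], delta_pos=[[-3, -2, 35], [-3, -2, 70], [-3, -2, 95], [-3, -2, 110], [-3, -2, 117], [-3, -2, 120], [-3, -2, 122], [-3, -2, 122], [-3, -2, 122]], rot=[[0, 0, 0], [0, 0, 0], [0, 0, 0], [0, 0, 0], [0, 0, 0], [0, 0, 0], [0, 0, 0], [0, 0, 0], [0, 0, 0]])

```text
time: 23.0
eef_pos: [0.5147, -0.1599, 0.0982]
tool_rot: [[-1.0, -0.0, 0.002], [-0.0, 1.0, -0.001], [-0.002, -0.001, -1.0]]
force: [-0.4, -0.1, -2.7]
opening: 0.0129
```

step_arm(fingers=[5, 5, 5, 5, 5], delta_pos=[[0, 0, 1], [0, 0, 2], [0, 0, 3], [0, 0, 3], [0, 0, 3]], rot=[[0, 0, 0], [0, 0, 0], [0, 0, 0], [0, 0, 0], [0, 0, 0]])

```text
time: 23.42
eef_pos: [0.5142, -0.1599, 0.0943]
tool_rot: [[-1.0, -0.0, 0.0], [-0.0, 1.0, 0.0], [-0.0, 0.0, -1.0]]
force: [-1.0, -0.4, -2.2]
opening: 0.013
```

step_arm(fingers=[5, 5, 5, 5], delta_pos=[[0, 0, 0.7], [0, 0, 1.4], [0, 0, 1.4], [0, 0, 1.4]], rot=[[0, 0, 0], [0, 0, 0], [0, 0, 0], [0, 0, 0]])

```text
time: 23.75
eef_pos: [0.5145, -0.1602, 0.0939]
tool_rot: [[-1.0, -0.0, 0.001], [-0.0, 1.0, -0.001], [-0.001, -0.001, -1.0]]
force: [-3.2, -1.1, 10.7]
opening: 0.0132
```

step_arm(fingers=[45, 45, 45, 45, 45, 45, 45, 45, 45, 45], delta_pos=[[0, 0, 0], [0, 0, -0.5], [0, 0, -0.5], [0, 0, -3], [0, 0, -15], [0, 0, -40], [0, 0, -80], [0, 0, -120], [0, 0, -150], [0, 0, -150]], rot=[[0, 0, 0], [0, 0, 0], [0, 0, 0], [0, 0, 0], [0, 0, 0], [0, 0, 0], [0, 0, 0], [0, 0, 0], [0, 0, 0], [0, 0, 0]])

```text
time: 24.58
eef_pos: [0.516, -0.1605, 0.2489]
tool_rot: [[-1.0, -0.0, 0.009], [-0.0, 1.0, -0.004], [-0.008, -0.004, -1.0]]
force: [0.0, 0.2, -0.1]
opening: 0.0452
```

```bash
python3 - <<'E'
from h import *
s,w=wrist(); b=env.get_image("scene"); a=env.get_image("top"); print(s["eef_pos"].round(4),s["force"].round(1),s["time"])
c=cv2.resize(b["color"][130:270,95:435,::-1],None,fx=2.3,fy=2.3,interpolation=cv2.INTER_CUBIC)
d=w["color"][20:290,60:460,::-1]; e=cv2.resize(a["color"][110:280,190:430,::-1],None,fx=1.58,fy=1.58)[:270,:382]
can=np.vstack([c[:,:782],np.hstack([d,e])[:,:782]]); cv2.imwrite("pics/w8.png",np.clip(can*1.3,0,255).astype(np.uint8))
E
```

```text
[ 0.516  -0.1605  0.2489] [ 0.   0.2 -0.1] 24.5833Traceback (most recent call last):
  File "<stdin>", line 5, in <module>
    return _nx.concatenate(arrs, 1, dtype=dtype, casting=casting)
           ~~~~~~~~~~~~~~~^^^^^^^^^^^^^^^^^^^^^^^^^^^^^^^^^^^^^^^
ValueError: all the input array dimensions except for the concatenation axis must match exactly, but along dimension 0, the array at index 0 has size 270 and the array at index 1 has size 269
```

```bash
python3 - <<'E'
from h import *
s,w=wrist(); b=env.get_image("scene"); a=env.get_image("top"); print(s["eef_pos"].round(4),s["time"])
c=cv2.resize(b["color"][130:270,95:435,::-1],(782,322))
d=w["color"][20:290,60:460,::-1]; e=cv2.resize(a["color"][110:280,190:430,::-1],(382,270))
cv2.imwrite("pics/w8.png",np.clip(np.vstack([c,np.hstack([d,e])])*1.3,0,255).astype(np.uint8))
E
```

```text
[ 0.5139 -0.1597  0.2425] 24.7333
```

View pics/w8.png

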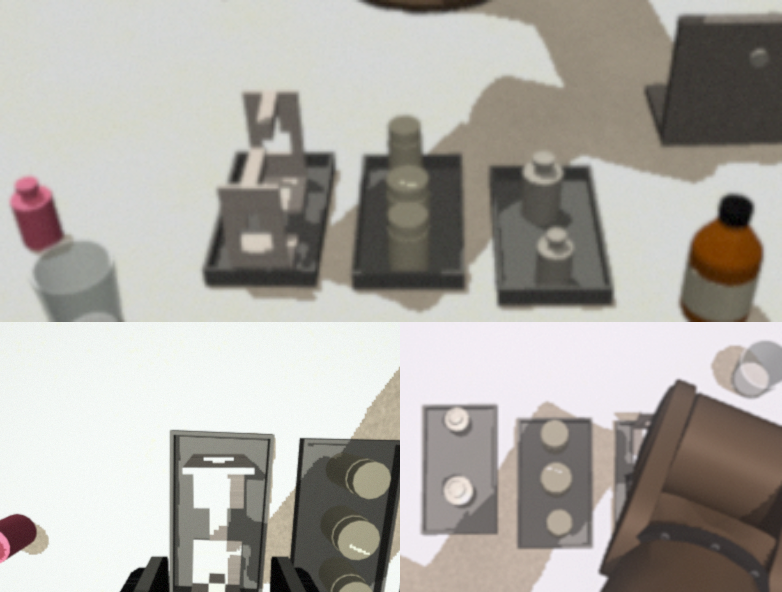

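Everything stands in its tray: the holder at (275,140), the jars at (405,150) and (408,185), and the weight at (543,190). The board is empty, and the bottle, beaker and pink piece are where they were. I'll hand the job in.

```bash
python3 -c "
from cell import env
print(env.sign_off())"
```

```text
the job is handed in; nothing more can be done
None
```

All four things are in their trays, and I handed the job in at about 25 s of the 109 s allowed. I moved them in the order the task names them:
- **Jars:** the tall jar, then the short jar, went into tray a.
- **Weight:** the steel weight went into tray b; I left the pink one alone.
- **Holder:** I lifted it 31 mm, pulled it 40 mm straight off the board with almost no resistance, and stood it in tray c.

**Last checks:** the scene, wrist and top pictures show all four upright inside their trays, the screw bare, and the bottle, beaker and pink piece where they were. The top picture's view of tray c was partly blocked by the arm, so the holder is confirmed only by the other two. The gripper hung clear above the trays, and the last force reading was near zero.

**What disagreed:**
- **Weight's landing:** it met the tray floor earlier than I reckoned, with a reading of about 81 N at the wrist. That is under the 120 N wrist limit, and I set it down gently after that. The 40 N limit covers the arm or gripper body pressing on something; here the held weight met the floor, so I don't expect it to count. I have no separate reading to confirm that.
- **Holder's facing:** it faces away from the robot, the opposite way from the holder already fixed in that tray. The task did not ask for a facing.

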